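Seat a drill bush in its jig with drift and mallet

ROBOT

A 6-joint arm with a two-finger parallel gripper is mounted at the origin on a cart in front of the work surface, level with it; the furniture and walls round the work are solid. World frame = base frame: x ahead of the robot, y to its left, z up, the work surface at z = 0. Lengths are in m, angles in degrees, forces in N, time in s.
With the tool pointing down it reaches from about 0.275 to 0.85 m from the base axis. Payload 5.2 kg.
Tool frame: the origin (TCP) lies on the centre line of the jaws, within the pads' length; the fingertips stand 19 mm ahead of it and the grasp point (between the pads) is the TCP (r.tip_extent is the distance from the TCP to the fingertips, in m); z points along the fingers, y is the line along which they close (so a half turn about z gives the same grasp; the last joint's range is limited). The gripper opens to 85 mm and grips with 20 to 120 N. Pads are 22 mm wide; open, the fingers measure 114 mm over their backs; the gripper's body (76 mm by 85 mm) begins 54 mm behind the grasp point. The pads swing forward as they close: fully open they stand 13 mm farther back than shut.
Start: joints at [-82.151, 14.817, 87.949, -0, 77.235, -11.62], TCP at [0.183, -0.519, 0.25] pointing down, gripper open.
Joint ranges: [-179.93, 179.93], [-52.35, 119.4], [10.71, 147.94], [-69.91, 249.91], [12.55, 155.21], [-178.61, 178.61]. Speed limits (degrees/s): [147.25, 147.25, 180, 180, 180, 180].

INTERFACE

Orientations are given as a 3x3 rotation matrix whose columns are the frame's x, y, z axes.
In Python, from rig import r, grab_frame, camera_info, finish_job gives the robot as it stands. The module is installed in compiled form; this text tells all that it offers.
- The arm moves only by the tool send_rows, never from a script. Its argument "series" is one flat list of numbers, 7 for each row, row after row: the shift along the world's x, y, z in cm, then the turn, a rotation vector about the world's x, y, z in degrees, then the closure, from -1 (fully open) to 1 (shut). In form: [tx, ty, tz, rx, ry, rz, claw, tx, ty, tz, rx, ry, rz, claw, ...]. A call has 1 to 20 rows; each row is the pose to reach, as a shift and turn from the pose commanded when the call began; what a row does not reach only later rows make up. A row lasts 1/10 s, in which the tool goes at most 50 mm and 8.59 degrees, less where a joint would pass 70% of its speed; a pose out of reach is approached as far as the arm can. A call with a gripper value outside its range is refused whole. The fingers move at their own pace and stop on an object; "squeeze" is the grip in N (left out, the last holds). Time passes only in rows, so rows that repeat a pose let the fingers close. It gives the time, the measured TCP pose, the force, the opening and the grip force at its end, in the units of the state.
- r.sense(): the state, without advancing time (a new reading comes with each control period).
- grab_frame(name): name is "side" or "top" or "wrist"; returns (picture, depth): 420x560x3 uint8, red, green, blue; 420x560 float32, m along the optical axis (not along the pixel's ray), 0 where there is no reading.
- camera_info(name): a dict with "fx", "fy", "cx", "cy" (pixels), "R" (3x3) and "t" (3): a world point X has camera coordinates R X + t. Camera axes: x right, y down, z forward; pixel columns grow to the right and rows downward; lengths in m; the calibration is good to about 2 mm. A picture is of the moment at which its call begins: read the wrist's pose just before it. camera_info takes no time and is no camera call; for the wrist camera it gives the pose at the moment of the call.
- finish_job(): hands the job in; it is judged then, once.
The state is a dict: "time_s": time; "qpos": joint angles; "joint_velocities": joint speeds; "joint_torque": joint torques, N m; "position": TCP position; "tcp_rot": TCP orientation; "force": force on the tool from outside, world axes, zero at the start; "torque": the same for the moment, N m; "width": finger opening in m; "grasp_force": force on a finger pad.
Only numpy, scipy, OpenCV 4.12 (cv2) and the standard library are available. Lean on these libraries where they do the work, as an engineer would, in place of code of your own. Each camera call takes 0.05 s, during which the arm holds its last target. There are 200 camera calls.

TASK

One of the two headed drill bushes in the aluminium drilling jig still stands proud. Take the steel drift out of the open tool box, stand it upright with its pilot in that bush and let go of it, then drive the bush fully home with the mallet, not by hand. Leave the drift standing in the bush, set the mallet back down on the bench clear of the jig, and do not disturb the other things lying about.

Things in the scene. Friction and masses are not known exactly. Their poses are not given: they have to be found in the camera images.
- drift: Bush drift, 112 mm, 0.3 kg: dark octagonal steel bar, 26 mm across flats, 78 mm long; at one end a bright round pilot (18 mm dia, 26 mm long, tapered nose), at the other a bright striking head. Origin on its axis at the shoulder between bar and pilot; +x along the axis to the head (bar to x=78, head top 86.5, pilot nose x=-26 mm). Starts lying on a flat in the tool box, head toward the lid.
- tool_box: Open pine tool box, fixed; origin under it, z up. Walls to 85 mm, inner floor at z=6 mm, inside x -59 to +70, y -125 to +125 mm. The open lid stands up along the +x wall to 0.24 m above the bench. Drill bits 14 mm high lie on the floor at y > -33 mm; the drift lies on the other side of them.
- jig: Drilling jig: aluminium plate 130 x 150 x 32 mm on 10 mm feet, fixed to the bench, origin at its underside on the bench, z up; plate top at z = 42 mm. A 14 mm high steel stop bar runs along its +x edge. The proud bush is at x = 0, y = +36 mm; a like bush at y = -36 mm is already home.
- bush_mouth (a point): Centre of the top face of the proud bush's head (moves with the bush). Head 36 mm diameter and 8 mm high, bore 20 mm diameter, vertical, open at the bottom, 38 mm deep. Fully home its top is 50 mm above the bench.
- bush (a joint): How far the bush has been driven down into the plate, m: starts between 0 and 0.003, fully home (head against the plate) at 0.012. It is a press fit and moves only under about 12 N or more.
- mallet: Soft-faced mallet, 0.5 kg, standing on one face of its head, handle level. Head 52 mm dia, 80 mm high, yellow faces, dark middle; origin in the middle of the lower face, z up along the head. Pale wooden handle toward -x at z=40 mm, out to x=-195 mm; 22 wide x 20 mm high to x=-125, then 26 x 24 mm.
- mallet_grip (a point): Point on the axis of the mallet's handle, 75 mm from the axis of the head, 40 mm above the lower face.
- oil_can: Green oil can, 68 mm diameter, 143 mm high with its spout; bystander, origin under it.
- tape_measure: Yellow tape measure, 73 x 38 x 66 mm, bystander, origin under it.
- spanner: Steel spanner, 163 mm long, bystander, lies flat.
- driver: Yellow screwdriver, 177 mm long, bystander, lies flat.
- wax_tin: Round tin with a red lid, 77 mm diameter, 39 mm high, bystander.
Things that resemble listed ones, but are neither listed nor needed, are in the scene too. Leave any orange or red look-alike of the drift alone.

How it is judged (in metres and radians):
On the way, in this order (a step that is already met when the one before it is completed fails the run):
1. the drift stands upright in the proud bush, shoulder on the bush, let go, the bush not yet driven (distance between drift and bush_mouth below 0.004 m and angle between drift's own x axis and vertical below 0.08 rad and contact force between the fingers and drift below 0.1 N and value of joint bush below 0.006 m), for 0.2 s.
2. the mallet has driven the drift and the bush is home (contact force between mallet and drift above 2 N and value of joint bush above 0.011 m).
At the end, for the whole second after the job is handed in: The bush is home within 1 mm, the drift stands in it upright within 0.08 rad, shoulder within 4 mm of the bush's top; the mallet rests on the bench (lower face under 50 mm, handle grip point under 55 mm), off jig and drift, head 120 mm or more from the bush; all at rest (value of joint bush above 0.011 m and distance between drift and bush_mouth below 0.004 m and angle between drift's own x axis and vertical below 0.08 rad and height (world z) of mallet_grip below 0.055 m and height (world z) of mallet below 0.05 m and contact force between mallet and jig below 0.01 N and contact force between mallet and drift below 0.01 N and horizontal distance between mallet and bush_mouth above 0.12 m and linear speed of each of mallet, drift below 0.02 m/s); the robot touches nothing.
It fails at once if the hand or arm touches the drift once the bush is more than half way in (it must be driven with the mallet) (value of joint bush above 0.0065 m and contact force between any of the arm, the fingers and drift above 1 N).
It fails at once if a bystander (oil can, tape measure, spanner, screwdriver, tin) is shifted by more than 30 mm or the oil can is tipped over (distance of any of oil_can, tape_measure, spanner, driver, wax_tin from where it was at the start of the episode above 0.03 m or angle between oil_can's own z axis and vertical above 0.4 rad).
It also fails if it takes over 72 s, if anything falls off the work surface, if the arm or the gripper's body presses on something with over 40 N, if the wrist force passes 120 N, or if a joint passes its speed limit or range.

## Working session

There is one attempt and no reset: what is moved stays moved. The work goes in short steps, Python scripts to look and compute and a tool call to move; the robot and the scene stay as the last step left them, time stands still between calls to the robot, and variables do not carry over. Pictures are saved under pics/ and viewed, at most 10 in all, crops included, and the job is handed in when it is done.

Besides the shell and the picture viewer there is one more tool, called after "Request:" as name(argument=value, ...) on one line, values as JSON. send_rows: Moves the arm, as the interface text tells. Its arguments: {"type":"object","properties":{"series":{"type":"array"},"squeeze":{"type":"number"}},"required":["series"]}

```bash
mkdir -p pics; cat > h.py <<'E'
import numpy as np,cv2
from rig import r,grab_frame,camera_info,finish_job
def snap(n,f):
    ci=camera_info(n);p,d=grab_frame(n)
    cv2.imwrite('pics/'+f+'.png',cv2.cvtColor(p,cv2.COLOR_RGB2BGR))
    np.savez('pics/'+f+'.npz',p=p,d=d,**{k:np.array(v) for k,v in ci.items()})
def load(f):
    return np.load('pics/'+f+'.npz')
def cloud(z):
    d=z['d'];v,u=np.indices(d.shape)
    c=np.stack([(u-z['cx'])/z['fx']*d,(v-z['cy'])/z['fy']*d,d],-1)
    X=(c-z['t'])@z['R']   # R^T (c-t)
    X[d==0]=np.nan
    return X
E
python3 - <<'E'
from h import *
snap('top','top0');snap('side','side0')
for n in('top','side'):
    z=load(n+'0');print(n,(-z['R'].T@z['t']).round(3),z['R'].round(2).tolist(),z['fx'])
s=r.sense();print(s['position'],s['tcp_rot'],s['width'],s['time_s'])
E
```

```text
top [ 0.426 -0.06   1.4  ] [[-0.01, -1.0, 0.0], [-1.0, 0.01, -0.04], [0.04, -0.01, -1.0]] 459.1810300413789
side [ 0.096 -1.315  0.543] [[0.95, -0.31, -0.02], [-0.13, -0.32, -0.94], [0.28, 0.9, -0.34]] 431.2993588857696
[ 0.18327078 -0.51810294  0.24956166] [[ 9.42829433e-01  3.33275566e-01 -2.37681399e-04]
 [ 3.33275505e-01 -9.42828114e-01  1.60773705e-03]
 [ 3.11726771e-04 -1.59503520e-03 -9.99998679e-01]] 0.08536842314272874 0.1
```

View pics/top0.png

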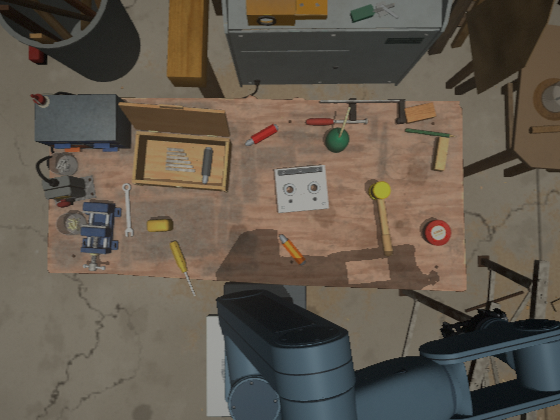

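View pics/side0.png

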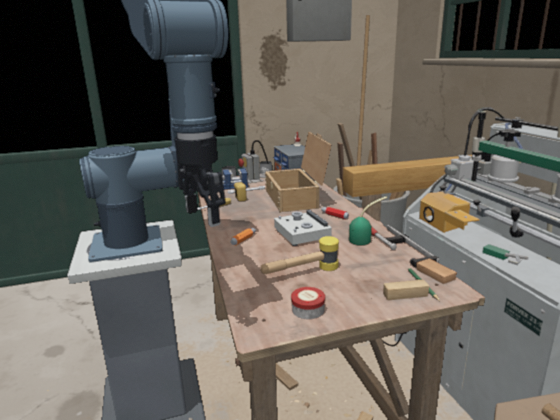

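Top view: the box is at about (180,160) with a dark bar, the drift, at (207,165). The jig is at (301,188) with bushes at (288,189) and (318,188). The mallet head is at (380,190) with its handle to (388,250). The oil can is at (337,140).

Drift candidates are the dark bar in the box (207,165), a red bar (262,134) and an orange bar (290,248). I choose the dark one in the box and check it in a close crop.

```bash
python3 - <<'E'
from h import *
z=load('top0');p=z['p'][...,::-1];X=cloud(z)
a=cv2.resize(p[125:195,125:235],None,fx=7,fy=7,interpolation=cv2.INTER_CUBIC)
cv2.imwrite('pics/c1.png',a[:, :770])
for n,(u,v) in dict(drift=(207,165),dr_t=(208,152),dr_b=(206,180),bL=(288,189),bR=(318,188),bLrim=(281,189),bRrim=(325,188),plate=(303,200),mal=(380,189),h1=(384,215),h2=(388,248),oil=(337,140),boxwallR=(226,165),wallB=(180,187),wallL=(137,160),bench=(250,220)).items(): print(n,X[v,u].round(4))
H=X[...,2]
for n,(u0,u1,v0,v1) in dict(jig=(270,332,160,217),).items():
    print(n,(H[v0:v1:3,u0:u1:3]*1000).round(0))
E
```

```text
drift [0.6032 0.1494 0.0317]
dr_t [0.6429 0.1468 0.0281]
dr_b [0.5582 0.1526 0.0318]
bL [ 0.5311 -0.0928 -0.0007]
bR [ 0.5297 -0.1805  0.0456]
bLrim [ 0.5277 -0.071   0.0477]
bRrim [ 0.5299 -0.2019  0.0397]
plate [ 0.4947 -0.1358  0.0439]
mal [ 0.5222 -0.3563  0.0804]
h1 [ 0.4476 -0.3741  0.0466]
h2 [ 0.3508 -0.3824  0.0527]
oil [ 0.6664 -0.235   0.0769]
boxwallR [0.5954 0.0864 0.0877]
wallB [0.5356 0.2237 0.0625]
wallL [0.6135 0.3437 0.0805]
bench [ 0.4377  0.0244 -0.0058]
jig [[ 4. -0. -1. -2.  1.  3. -2. -1.  2. -5.  1.  1. -6. -1.  0. -2. -2. -3.
  -4.  1. -5.]
 [ 5.  3. -0.  2.  0. -3.  6. -9. -7.  1. -2.  1.  0. -5.  3. -6.  0. -4.
   0. -0.  3.]
 [ 4. -2.  2. -1. -5. -4. -1. -1. -1. -1. -4.  1. -1. 43. 41. 46. 48. 39.
  40.  1.  0.]
 [-8. -0. 42. 42. 38. 36. 44. 54. 52. 57. 60. 56. 53. 58. 58. 57. 55. 55.
  36.  3. -1.]
 [-1.  3. nan 56. 63. 50. 60. 52. 51. 56. 54. 54. 55. 56. 49. 44. 40. 39.
  45. -0. -0.]
 [-0.  1. 44. 42. 42. 44. 43. 41. 40. 31. 45. 43. 40. 41. 40. 45. 44. 40.
  44. -5. -1.]
 [-5.  1. 40. 42. 45. 36. 43. 37. 39. 43. 43. 43. 39. 38. 46. 44. 39. 46.
  41.  2.
[... 374 characters left out ...]
. 39. 45. 39. 61. 61. 55. 43. 42. 43. 44. 42. 44. 45. 46. 44.
  42. 46.  5.]
 [-0.  6.  4. 39. 42. 42. 42. 38. 39. 41. 45. 41. 41. 42. 42. 35. 38. 41.
  42. 37. -6.]
 [-1. -5. -1. 38. 44. 42. 45. 50. 39. 38. 44. 42. 44. 39. 40. 51. 42. 38.
  39. 42.  4.]
 [ 3. -0. -8. 43. 47. 41. 42. 44. 41. 47. 37. 39. 42. 43. 43. 38. 46. 38.
  54. 43. -3.]
 [ 4.  0.  1. 41. 39. 39. 46. 44. 42. 36. 43. 38. 42. 39. 44. 39. 42. 40.
  43. 39. -3.]
 [-0.  2. -3. 42. 39. 39. 42. 41. 41. 37. 43. 38. 37. 38. 39. 44. 43. 42.
  40. 43.  0.]
 [ 1.  1.  3. 40. 42. 43. 46. 43. 42. 11.  0. -2. -5.  5.  2. -1. -3. -1.
  -1. -1.  7.]
 [ 5. -2. -2. -1.  0. -3.  1. -3. -2. -2. -5. -2. -0.  2. -7.  1. -1. -1.
  -1.  4.  2.]]
```

View pics/c1.png

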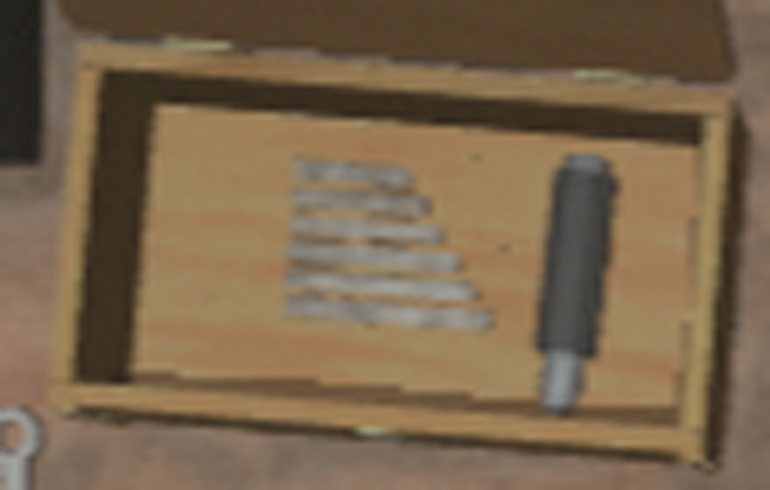

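The crop shows the dark octagonal bar with its bright pilot toward the robot, at about (204.7,183) in the full image, and its bright head toward the lid at (209,147). This is the drift, clear of the bits. The red and orange look-alikes lie outside the box.

Next I move above it for a wrist look, which also gives data for a kinematic model.

Request:
send_rows(series=[4,6.7,10,0,0,-4,0.2,12,20,10,0,0,-12,0.2,41,66.5,10,0,0,-23.5,0.2,41,66.5,10,0,0,-23.5,0.2,41,66.5,10,0,0,-23.5,0.2,41,66.5,10,0,0,-23.5,0.2,41,66.5,10,0,0,-23.5,0.2,41,66.5,10,0,0,-23.5,0.2,41,66.5,10,0,0,-23.5,0.2,41,66.5,10,0,0,-23.5,0.2,41,66.5,10,0,0,-23.5,0.2,41,66.5,10,0,0,-23.5,0.2,41,66.5,10,0,0,-23.5,0.2,41,66.5,10,0,0,-23.5,0.2,41,66.5,10,0,0,-23.5,0.2,41,66.5,10,0,0,-23.5,0.2,41,66.5,10,0,0,-23.5,0.2,41,66.5,10,0,0,-23.5,0.2])

```text
time_s: 1.9
position: [0.5934, 0.1478, 0.349]
tcp_rot: [[0.998, -0.068, -0.002], [-0.068, -0.998, -0.0], [-0.002, 0.001, -1.0]]
force: [-0.5, -0.5, 0.7]
width: 0.0341
grasp_force: 0.0
```

```bash
cat >> h.py <<'E'
import json
def rec():
    s=r.sense();open('kin.jsonl','a').write(json.dumps([list(map(float,s['qpos'])),np.array(s['position']).tolist(),np.array(s['tcp_rot']).tolist()])+'\n')
    print(round(s['time_s'],2),np.round(s['qpos'],2),np.round(s['position'],4),round(s['width'],4),np.round(s['force'],1))
E
python3 - <<'E'
from h import *
rec();snap('wrist','w1');z=load('w1');print((-z['R'].T@z['t']).round(3),z['R'].round(2).tolist())
print(r.sense()['tcp_rot'])
E
```

```text
1.9 [ 3.550e+00  1.902e+01  6.864e+01 -1.000e-02  9.247e+01  9.742e+01] [0.5934 0.1478 0.349 ] 0.0341 [-0.5 -0.5  0.7]
[0.664 0.143 0.471] [[-0.07, -1.0, -0.0], [-0.96, 0.06, 0.28], [-0.28, 0.02, -0.96]]
[[ 9.97602666e-01 -6.91730900e-02 -2.00116636e-03]
 [-6.91747430e-02 -9.97604262e-01 -7.68845999e-04]
 [-1.94318864e-03  9.05432987e-04 -9.99997702e-01]]
```

View pics/w1.png

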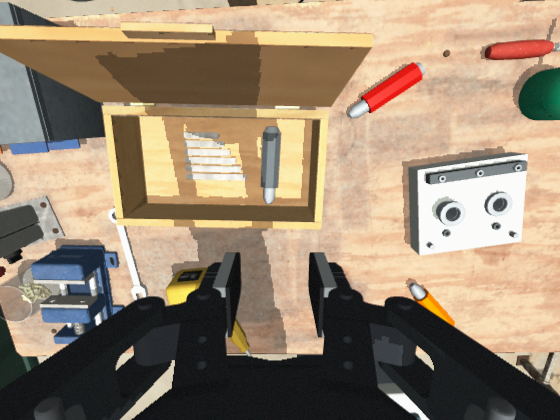

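The wrist view shows the drift at (270,165) with its pilot nose at (269,200), the proud bush at about (453,212), the home bush at (498,205) and the lid's lower edge near row 105. Next I measure these from the depth clouds.

```bash
python3 - <<'E'
from h import *
def axis(P):
    c=P.mean(0);w,v=np.linalg.eigh(np.cov((P[:,:2]-c[:2]).T));a=v[:,1]*np.sign(v[0,1]);t=(P[:,:2]-c[:2])@a
    s=(P[:,:2]-c[:2])@np.array([-a[1],a[0]]);s0=(np.percentile(s,3)+np.percentile(s,97))/2
    return c.round(4),a.round(4),t.min(),t.max(),np.ptp(s),s0
for f,(u0,u1,v0,v1) in dict(top0=(199,216,143,187),w1=(255,288,118,208)).items():
    z=load(f);X=cloud(z)[v0:v1,u0:u1].reshape(-1,3);m=(X[:,2]>.014)&(X[:,2]<.05)&np.isfinite(X[:,2]);P=X[m]
    c=np.median(P[:,:2],0);P=P[np.linalg.norm(P[:,:2]-c,axis=1)<.075]
    print(f,len(P),axis(P),'ztop',np.percentile(P[:,2],[50,80,95]))
z=load('w1');X=cloud(z)
for n,(u,v) in dict(wallR=(317,170),wallL=(116,170),front=(220,224),back=(220,108),lidtop=(300,38),lidbotR=(320,100),floor=(290,180),mouthRim=(443,205),plate=(475,240)).items(): print(n,X[v,u].round(4))
# bushes: rim points above plate
for f in ('top0','w1'):
    X=cloud(load(f)).reshape(-1,3);X=X[np.isfinite(X[:,2])]
    for n,c,zl in (('proud',(.53,-.1),.054),('home',(.53,-.17),.0465)):
        m=(np.linalg.norm(X[:,:2]-c,axis=1)<.03)&(X[:,2]>zl)&(X[:,2]<.068);P=X[m]
        if len(P)<8:print(f,n,len(P));continue
        (cx,cy),rad=cv2.minEnclosingCircle(P[:,:2].astype(np.float32))
        print(f,n,len(P),P.mean(0).round(4),(cx,cy,rad),np.median(P[:,2]))
    m=(abs(X[:,0]-.53)<.09)&(abs(X[:,1]+.135)<.09)&(X[:,2]>.034)&(X[:,2]<.07)
    print(f,'jig',cv2.minAreaRect(X[m][:,:2].astype(np.float32)*1000), np.median(X[m][:,2]))
E
```

```text
top0 309 (array([0.6089, 0.1499, 0.0281]), array([ 0.9921, -0.1252]), np.float64(-0.05940999340137515), np.float64(0.06446071276786747), np.float64(0.040589235869975704), np.float64(0.0011266307570130443)) ztop [0.02869003 0.03177094 0.03543564]
w1 1268 (array([0.6093, 0.153 , 0.0277]), array([ 0.9917, -0.1285]), np.float64(-0.06986266894601013), np.float64(0.05105880054820451), np.float64(0.03263645701440515), np.float64(4.7869797368354366e-05)) ztop [0.02820267 0.03077568 0.0317649 ]
wallR [0.6032 0.0933 0.0807]
wallL [0.6204 0.3453 0.0838]
front [0.5409 0.2233 0.0838]
back [0.6851 0.2066 0.0836]
lidtop [0.7186 0.1218 0.2337]
lidbotR [0.6845 0.0919 0.1119]
floor [0.5786 0.1251 0.0036]
mouthRim [ 0.5396 -0.0818  0.0577]
plate [ 0.4772 -0.1429  0.0409]
top0 proud 79 [ 0.5264 -0.0968  0.0609] (0.526414155960083, -0.09700637310743332, 0.01784324087202549) 0.060972624158841186
top0 home 69 [ 0.5319 -0.1697  0.0498] (0.5295524001121521, -0.16945330798625946, 0.028759639710187912) 0.049730062829283404
top0 jig ((529.3052368164062, -132.71212768554688), (129.86923217773438, 149.95452880859375), 4.588725566864014) 0.04234407768629821
w1 proud 421 [ 0.5278 -0.0938  0.0593] (0.5269185304641724, -0.09490180760622025, 0.018448369577527046) 0.059580513817803056
w1 home 335 [ 0.5332 -0.1664  0.0482] (0.5325348377227783, -0.1668589562177658, 0.01844768226146698) 0.04822118029095616
w1 jig ((529.4869995117188, -131.50802612304688), (130.98080444335938, 152.22142028808594), 4.6278252601623535) 0.040780131105770376
```

Request:
send_rows(series=[0,0,0,8,0,0,0.1,-8,-3,4,25,12,0,0.1,-8,-3,4,25,12,0,0.1,-8,-3,4,25,12,0,0.1,-8,-3,4,25,12,0,0.1,-8,-3,4,25,12,0,0.1])

```text
time_s: 2.55
position: [0.5132, 0.1151, 0.3901]
tcp_rot: [[0.973, -0.116, -0.2], [-0.022, -0.908, 0.419], [-0.23, -0.403, -0.886]]
force: [-0.7, 0.5, 0.2]
width: 0.0385
grasp_force: 0.0
```

```bash
python3 -c "
from h import *
rec();print(r.sense()['tcp_rot'])"
```

```text
2.55 [-13.49  15.5   73.09  22.32 108.28  84.61] [0.5132 0.1151 0.3901] 0.0385 [-0.7  0.5  0.2]
[[ 0.9729866  -0.11577272 -0.19973423]
 [-0.02206241 -0.90783858  0.41873902]
 [-0.22980499 -0.40302083 -0.88586899]]
```

Request:
send_rows(series=[8,3,-10,-25,-12,0,0.1,9.5,3.2,-17,-25,-20,0,0.1,9.5,3.2,-17,-25,-20,0,0.1,9.5,3.2,-17,-25,-20,0,0.1,9.5,3.2,-17,-25,-20,0,0.1,9.5,3.2,-17,-25,-20,0,0.1,9.5,3.2,-17,-25,-20,0,0.1])

```text
time_s: 3.25
position: [0.6092, 0.1485, 0.2227]
tcp_rot: [[0.99, -0.04, 0.138], [-0.04, -0.999, -0.0], [0.137, -0.005, -0.99]]
force: [-0.6, -0.8, -0.2]
width: 0.0385
grasp_force: 0.0
```

```bash
python3 -c "
from h import *
rec();print(r.sense()['tcp_rot']);snap('wrist','w2')"; cat > kin.py <<'E'
import numpy as np,json
from scipy.spatial.transform import Rotation as R
from scipy.optimize import least_squares
D=[json.loads(l) for l in open('kin.jsonl')]
D.insert(0,[[-82.151,14.817,87.949,0,77.235,-11.62],[.18327,-.51810,.24956],[[.94283,.33328,-.0002],[.33328,-.94283,.0016],[.0003,-.0016,-1]]])
def fk(p,q,s4=1):
    h,a,lat,L1,e,L2,d6=p;q=np.array(q,float)
    A=R.from_euler('z',q[0],degrees=True);B=A*R.from_euler('y',q[1],degrees=True);C=B*R.from_euler('y',q[2],degrees=True)
    W=C*R.from_euler('z',s4*q[3],degrees=True)*R.from_euler('y',q[4],degrees=True)
    T=W*R.from_euler('z',q[5]+90,degrees=True)
    return A.apply([a,lat,h])+B.apply([0,0,L1])+C.apply([e,0,L2])+W.apply([0,0,d6]),T
def fit():
    return least_squares(lambda p:np.concatenate([np.r_[(fk(p,d[0])[0]-d[1])*1000,(p-[.2,0,.1,.4,0,.4,.2])*.01] for d in D]),[.2,0,.1,.4,0,.4,.2]).x
P=fit()
if __name__=='__main__':
    print(P.round(4))
    for s in(1,-1):
        for d in D: print(s,np.round((fk(P,d[0])[0]-d[1])*1000,1),np.degrees((fk(P,d[0],s)[1].inv()*R.from_matrix(d[2])).magnitude()).round(2))
E
python3 kin.py
```

```text
3.25 [ 3.81 19.36 86.05 -0.58 66.71 96.3 ] [0.6092 0.1485 0.2227] 0.0385 [-0.6 -0.8 -0.2]
[[ 9.89692552e-01 -3.97703843e-02  1.37575319e-01]
 [-4.01279676e-02 -9.99194534e-01 -1.74449151e-04]
 [ 1.37471445e-01 -5.34796693e-03 -9.90491293e-01]]
[ 0.2208 -0.0017  0.1108  0.5361  0.0609  0.4271  0.3353]
1 [ 0.  -0.2  0.5] 0.09
1 [ 0.1 -0.  -0. ] 0.0
1 [-0.1  0.  -0. ] 0.0
1 [-0.2 -0.  -0.4] 0.0
-1 [ 0.  -0.2  0.5] 0.09
-1 [ 0.1 -0.  -0. ] 0.03
-1 [-0.1  0.  -0. ] 44.64
-1 [-0.2 -0.  -0.4] 1.16
```

```bash
python3 - <<'E'
from h import *
z=load('w2');X=cloud(z);p=z['p'].astype(int)
m=(X[...,2]>.012)&(X[...,2]<.05)&(np.hypot(X[...,0]-.61,X[...,1]-.152)<.078)
lab,st,k=None,None,None
n,lab,st,ce=cv2.connectedComponentsWithStats(m.astype(np.uint8));i=1+np.argmax(st[1:,4]);m=lab==i
P=X[m];c=P.mean(0)
(rc,sz,an)=cv2.minAreaRect(P[:,:2].astype(np.float32)*1000);print(st[i],rc,sz,an)
w,v=np.linalg.eigh(np.cov((P[:,:2]).T));a=v[:,1]*np.sign(v[0,1]);print(c.round(4),a,np.degrees(np.arctan2(a[1],a[0])))
t=(P[:,:2]-c[:2])@a;s=(P[:,:2]-c[:2])@np.array([-a[1],a[0]]);b=p[m].mean(1)
for lo in np.arange(-.075,.07,.006):
    k=(t>=lo)&(t<lo+.006)
    if k.sum()>5: print(round(lo+.003,3),k.sum(),b[k].mean().round(),'w',np.percentile(s[k],[2,98]).round(4),'z',np.percentile(P[k,2],[50,90]).round(4))
E
```

```text
[ 258  170   30  102 2182] (604.5562744140625, 153.42701721191406) (26.01087760925293, 111.94367980957031) 83.09375
[0.6099 0.1527 0.028 ] [ 0.9928823  -0.11909967] -6.840144554556457
-0.06 31 133.0 w [-0.0054  0.0051] z [0.0227 0.0239]
-0.054 66 140.0 w [-0.0085  0.0078] z [0.0248 0.0269]
-0.048 84 146.0 w [-0.0086  0.0081] z [0.0255 0.0271]
-0.042 83 147.0 w [-0.0082  0.0087] z [0.0251 0.027 ]
-0.036 85 110.0 w [-0.0119  0.0122] z [0.0276 0.0314]
-0.03 128 98.0 w [-0.0126  0.0126] z [0.0295 0.0313]
-0.024 126 102.0 w [-0.0121  0.0121] z [0.0298 0.0315]
-0.018 130 104.0 w [-0.0127  0.0124] z [0.0299 0.0316]
-0.012 132 105.0 w [-0.0121  0.0127] z [0.0298 0.0316]
-0.006 131 105.0 w [-0.0127  0.0122] z [0.0299 0.0315]
0.0 135 111.0 w [-0.0123  0.0126] z [0.0297 0.0314]
0.006 135 112.0 w [-0.0127  0.0121] z [0.0296 0.0312]
0.012 134 111.0 w [-0.0122  0.0124] z [0.0296 0.0313]
0.018 143 114.0 w [-0.0127  0.0128] z [0.0299 0.0315]
0.024 131 92.0 w [-0.0123  0.0122] z [0.0298 0.0315]
0.03 144 82.0 w [-0.0127  0.0127] z [0.0294 0.0314]
0.036 139 80.0 w [-0.0124  0.012 ] z [0.03   0.0315]
0.042 134 111.0 w [-0.012   0.0124] z [0.028  0.0308]
0.048 91 151.0 w [-0.0095  0.0088] z [0.0254 0.0275]
```

View pics/w2.png

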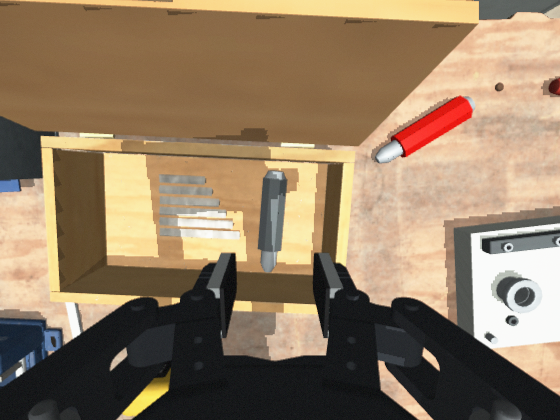

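The close view shows the drift's head at (274,177) and its pilot nose at (269,268). Its measured length is 112 mm and its width 25 mm, so the choice is confirmed. Next I plan the grasp and the standing pose with the fitted model.

```bash
cat >> h.py <<'E'
from scipy.spatial.transform import Rotation as Ro
def delta(pos,rot):
    s=r.sense();d=(np.array(pos)-s['position'])*100
    rv=np.degrees((Ro.from_matrix(rot)*Ro.from_matrix(np.array(s['tcp_rot'])).inv()).as_rotvec())
    return d.round(2),rv.round(2)
def down(yaw):
    c,s=np.cos(np.radians(yaw)),np.sin(np.radians(yaw))
    return np.array([[c,s,0],[s,-c,0],[0,0,-1.]])
E
cat > plan.py <<'E'
from kin import *
LO=np.array([-179,-52,11.2,-69,13,-178]);HI=np.array([179,119,147.5,249,155,178])
def ik(pos,Rm,q0):
    T=R.from_matrix(Rm)
    f=lambda q:np.r_[(fk(P,q)[0]-pos)*1000,np.degrees((fk(P,q)[1]*T.inv()).as_rotvec())*3,(q-q0)*1e-3]
    o=least_squares(f,np.clip(q0,LO+.1,HI-.1),bounds=(LO,HI));e=f(o.x)
    return o.x,np.linalg.norm(e[:3]),np.linalg.norm(e[3:6])/3
def stand(psi):
    c,s=np.cos(np.radians(psi)),np.sin(np.radians(psi));z=np.array([c,s,0]);x=np.array([0,0,1.]);return np.array([x,np.cross(z,x),z]).T
E
python3 - <<'E'
from h import *
from plan import *
X=cloud(load('w2')).reshape(-1,3);m=(abs(X[:,1]-.15)<.03)&(X[:,2]>.1)&(X[:,0]>.6)&(X[:,0]<.8);L=X[m]
for z in(.11,.13,.15,.17,.19): k=abs(L[:,2]-z)<.01;print('lid',z,k.sum(),np.percentile(L[k,0],[2,50]) if k.sum() else '')
print(delta([.6064,.1531,.030],down(-6.84)))
for psi in range(-60,100,15):
    best=None
    for q40 in(30,90,135,180,215):
        for q50 in(40,90):
            q,a,b=ik(np.array([.527,-.0955,.105]),stand(psi),np.array([-20,20,100,q40,q50,90]))
            if best is None or a+b<best[1]: best=(q,a+b)
    print(psi,best[0].round(0),round(best[1],2))
E
```

```text
lid 0.11 661 [0.68538068 0.68923579]
lid 0.13 887 [0.68956027 0.69343597]
lid 0.15 1198 [0.6939315  0.69776512]
lid 0.17 1650 [0.69826715 0.70205849]
lid 0.19 2404 [0.70242062 0.70638224]
(array([ -0.32,   0.51, -19.3 ]), array([ 0.33,  7.95, -4.48]))
-60 [ 12.  54. 125. 249.  90. -90.] 5.3
-45 [  6.  57. 134. 232.  97. -81.] 0.0
-30 [-10.  65. 144. 203. 117. -79.] 0.0
-15 [ -32.   76.  147.  157.  134. -105.] 11.13
0 [ -58.   72.  147.  114.  110. -125.] 5.1
15 [ -66.   62.  141.   98.   94. -112.] 0.0
30 [-66.  56. 130.  84.  89. -96.] 0.0
45 [-63.  54. 119.  72.  92. -83.] 0.0
60 [-59.  55. 106.  62.  99. -74.] 0.0
75 [-54.  57.  94.  54. 107. -67.] 0.0
90 [-49.  61.  83.  48. 117. -64.] 0.0
```

Request:
send_rows(series=[-0.3,0.5,-4,0.3,7.95,-4.5,-0.05,-0.3,0.5,-8,0.3,7.95,-4.5,-0.05,-0.3,0.5,-11,0.3,7.95,-4.5,-0.05,-0.3,0.5,-14,0.3,7.95,-4.5,-0.05,-0.3,0.5,-16.5,0.3,7.95,-4.5,-0.05,-0.3,0.5,-18,0.3,7.95,-4.5,-0.05,-0.3,0.5,-19.3,0.3,7.95,-4.5,-0.05,-0.3,0.5,-19.3,0.3,7.95,-4.5,-0.05,-0.3,0.5,-19.3,0.3,7.95,-4.5,-0.05])

```text
time_s: 4.2
position: [0.6066, 0.1544, 0.0286]
tcp_rot: [[0.993, -0.12, -0.001], [-0.12, -0.993, 0.001], [-0.001, -0.001, -1.0]]
force: [-0.5, 5.5, -0.4]
width: 0.0446
grasp_force: 0.0
```

```bash
python3 - <<'E'
from h import *
rec();print(r.tip_extent,r.sense()['tcp_rot'].round(4) if hasattr(r.sense()['tcp_rot'],'round') else '')
E
```

```text
4.2 [  4.04  34.8   90.78   0.11  54.49 100.85] [0.6066 0.1544 0.0286] 0.0446 [-0.5  5.5 -0.4]
0.019 [[ 0.9928 -0.1197 -0.0013]
 [-0.1197 -0.9928  0.0014]
 [-0.0014 -0.0013 -1.    ]]
```

Request:
send_rows(series=[0,0,0,0,0,0,0.3,0,0,0,0,0,0,0.6,0,0,0,0,0,0,1,0,0,0,0,0,0,1,0,0,0,0,0,0,1,0,0,0,0,0,0,1,0,0,0,0,0,0,1,0,0,1,0,0,0,1,0,0,2,0,0,0,1], squeeze=70)

```text
time_s: 5.1
position: [0.6047, 0.1531, 0.0474]
tcp_rot: [[0.993, -0.119, -0.005], [-0.119, -0.993, -0.001], [-0.005, 0.002, -1.0]]
force: [-0.5, -0.0, -4.1]
width: 0.0244
grasp_force: 69.2
```

```bash
python3 - <<'E'
from h import *
rec();snap('wrist','w3');print(r.sense()['grasp_force'])
E
```

```text
5.1 [ 3.9900e+00  3.3370e+01  9.0160e+01 -4.0000e-02  5.6790e+01  1.0086e+02] [0.6047 0.1531 0.0474] 0.0244 [-0.5 -0.  -4.1]
69.2897913325578
```

Request:
send_rows(series=[0,0,4,0,0,0,1,0,0,8,0,0,0,1,0,0,13,0,0,0,1,0,0,18,0,0,0,1,0,0,23,0,0,0,1,0,0,28,0,0,0,1,0,0,32,0,0,0,1,0,0,32,0,0,0,1,0,0,32,0,0,0,1])

```text
time_s: 6.05
position: [0.6053, 0.1534, 0.368]
tcp_rot: [[0.993, -0.119, -0.002], [-0.119, -0.993, -0.001], [-0.002, 0.001, -1.0]]
force: [0.2, 0.5, -4.5]
width: 0.0245
grasp_force: 70.0
```

```bash
cat > path.py <<'E'
from h import *
from plan import *
def rows(qs,q0):
    p0,T0=fk(P,q0);out=[]
    for q in qs:
        p,T=fk(P,q);out.append(np.r_[(p-p0)*100,(T*T0.inv()).as_rotvec(degrees=True)])
    return np.array(out)
E
python3 - <<'E'
from path import *
rec();s=r.sense();q0=np.array(s['qpos']);print(P.round(4), (fk(P,q0)[0]-s['position'])*1000)
q1,a,b=ik(np.array([.527,-.0955,.20]),stand(30),np.array([-66,56,120,84,89,-96]));print(q1.round(1),a,b)
N=34
qs=[q0+(q1-q0)*(i/N) for i in range(1,N+1)]
mx=0;pp,TT=fk(P,q0)
for i,q in enumerate(qs):
    p,T=fk(P,q);Tm=T.as_matrix();sh=p-.034*Tm[:,0]+.0096*Tm[:,2]
    ang=np.degrees((T*TT.inv()).magnitude());d=np.linalg.norm(p-pp)*1000;TT=T;pp=p
    A=R.from_euler('z',q[0],degrees=True)
    W=p-P[6]*Tm[:,2]
    print(i+1,p.round(3),'nose',(sh-.026*Tm[:,0]).round(3),'wr',W.round(2),ang.round(1),d.round(0))
E
```

```text
6.05 [ 4.0100e+00  2.0310e+01  6.4260e+01 -3.0000e-02  9.5540e+01  1.0084e+02] [0.6053 0.1534 0.368 ] 0.0245 [ 0.2  0.5 -4.5]
[ 2.212e-01 -2.000e-04  1.108e-01  5.355e-01  6.080e-02  4.257e-01
  3.353e-01] [ 0.08153312 -0.00095307 -0.20211142]
[-66.3  40.2 132.9  83.8  90.7 -83.2] 4.878719054186417e-06 3.302850834487092e-06
1 [0.599 0.145 0.347] nose [0.539 0.149 0.34 ] wr [0.61 0.13 0.68] 5.0 23.0
2 [0.593 0.138 0.328] nose [0.532 0.139 0.323] wr [0.62 0.11 0.66] 4.9 22.0
3 [0.586 0.131 0.309] nose [0.525 0.129 0.307] wr [0.63 0.09 0.64] 4.8 21.0
4 [0.578 0.125 0.292] nose [0.518 0.119 0.291] wr [0.63 0.06 0.62] 4.8 19.0
5 [0.571 0.12  0.277] nose [0.51  0.111 0.276] wr [0.63 0.04 0.6 ] 4.7 18.0
6 [0.563 0.115 0.263] nose [0.503 0.103 0.262] wr [0.63 0.02 0.58] 4.7 17.0
7 [0.555 0.111 0.25 ] nose [0.496 0.097 0.249] wr [ 0.63 -0.    0.56] 4.7 16.0
8 [0.548 0.107 0.238] nose [0.49  0.091 0.236] wr [ 0.63 -0.03  0.53] 4.6 14.0
9 [0.541 0.104 0.228] nose [0.483 0.086 0.224] wr [ 0.63 -0.05  0.51] 4.6 13.0
10 [0.535 0.101 0.219] nose [0.477 0.082 0.213] wr [ 0.62 -0.07  0.49] 4.6 11.0
1
[... 1244 characters left out ...]
-0.28  0.25] 5.2 11.0
27 [0.524 0.01  0.195] nose [0.505 0.023 0.138] wr [ 0.36 -0.28  0.24] 5.2 12.0
28 [ 0.526 -0.002  0.196] nose [0.512 0.011 0.139] wr [ 0.34 -0.28  0.23] 5.2 13.0
29 [ 0.528 -0.016  0.198] nose [ 0.519 -0.003  0.139] wr [ 0.32 -0.28  0.23] 5.3 14.0
30 [ 0.529 -0.03   0.199] nose [ 0.524 -0.017  0.14 ] wr [ 0.3  -0.28  0.22] 5.3 15.0
31 [ 0.53  -0.046  0.2  ] nose [ 0.529 -0.034  0.14 ] wr [ 0.29 -0.28  0.21] 5.3 15.0
32 [ 0.53  -0.062  0.2  ] nose [ 0.532 -0.052  0.14 ] wr [ 0.27 -0.27  0.21] 5.3 16.0
33 [ 0.529 -0.078  0.2  ] nose [ 0.535 -0.071  0.14 ] wr [ 0.25 -0.27  0.2 ] 5.4 17.0
34 [ 0.527 -0.095  0.2  ] nose [ 0.535 -0.091  0.14 ] wr [ 0.24 -0.26  0.2 ] 5.4 17.0
```

```bash
python3 - <<'E'
from path import *
s=r.sense();q0=np.array(s['qpos'])
q1,a,b=ik(np.array([.527,-.0955,.20]),stand(30),np.array([-66,56,120,84,89,-96]))
N=24;qs=[q0+(q1-q0)*(i/N) for i in range(1,N+1)];np.save('qs.npy',np.array([q0]+qs))
for x in rows(qs[:12],q0).round(1):print(x.tolist())
E
```

```text
[-0.9, -1.1, -2.9, 3.6, 3.4, 4.9]
[-1.9, -2.1, -5.6, 7.8, 6.1, 9.6]
[-2.9, -3.0, -7.9, 12.5, 8.1, 14.1]
[-4.0, -3.7, -10.1, 17.6, 9.2, 18.2]
[-5.1, -4.3, -11.9, 23.0, 9.4, 22.0]
[-6.1, -4.8, -13.5, 28.5, 8.6, 25.5]
[-7.0, -5.2, -14.8, 34.0, 6.9, 28.7]
[-7.8, -5.6, -15.9, 39.4, 4.3, 31.4]
[-8.5, -5.9, -16.8, 44.4, 0.7, 33.9]
[-9.1, -6.2, -17.4, 49.0, -3.8, 35.9]
[-9.4, -6.6, -17.8, 53.0, -9.1, 37.6]
[-9.7, -7.0, -18.1, 56.3, -15.2, 38.9]
```

Request:
send_rows(series=[-0.9,-1.1,-2.9,3.6,3.4,4.9,1,-1.9,-2.1,-5.6,7.8,6.1,9.6,1,-2.9,-3.0,-7.9,12.5,8.1,14.1,1,-4.0,-3.7,-10.1,17.6,9.2,18.2,1,-5.1,-4.3,-11.9,23.0,9.4,22.0,1,-6.1,-4.8,-13.5,28.5,8.6,25.5,1,-7.0,-5.2,-14.8,34.0,6.9,28.7,1,-7.8,-5.6,-15.9,39.4,4.3,31.4,1,-8.5,-5.9,-16.8,44.4,0.7,33.9,1,-9.1,-6.2,-17.4,49.0,-3.8,35.9,1,-9.4,-6.6,-17.8,53.0,-9.1,37.6,1,-9.7,-7.0,-18.1,56.3,-15.2,38.9,1,-9.7,-7.0,-18.1,56.3,-15.2,38.9,1])

```text
time_s: 7.35
position: [0.5058, 0.0826, 0.183]
tcp_rot: [[0.84, 0.534, -0.093], [0.358, -0.418, 0.835], [0.407, -0.735, -0.542]]
force: [-0.6, -0.2, -3.5]
width: 0.0239
grasp_force: 70.2
```

```bash
python3 - <<'E'
from path import *
rec();q0=np.array(r.sense()['qpos']);qs=np.load('qs.npy');print(qs[12].round(1),qs[24].round(1))
for x in rows([q0+(qs[24]-q0)*i/12 for i in range(1,13)],q0).round(1):print(x.tolist())
E
```

```text
7.35 [-31.33  30.48  99.04  41.73  92.94   8.71] [0.5058 0.0826 0.183 ] 0.0239 [-0.6 -0.2 -3.5]
[-31.1  30.3  98.6  41.9  93.1   8.8] [-66.3  40.2 132.9  83.8  90.8 -83.2]
[-0.0, -0.5, -0.1, 4.5, -5.0, -1.4]
[0.0, -1.1, -0.0, 8.4, -10.4, -3.4]
[0.3, -1.9, 0.1, 11.6, -16.2, -5.9]
[0.6, -2.9, 0.3, 14.0, -22.2, -8.9]
[0.9, -4.1, 0.5, 15.5, -28.4, -12.4]
[1.3, -5.5, 0.8, 16.2, -34.6, -16.1]
[1.7, -7.1, 1.1, 15.9, -40.8, -20.2]
[2.0, -8.9, 1.3, 14.6, -46.9, -24.4]
[2.3, -10.9, 1.5, 12.3, -52.8, -28.7]
[2.4, -13.1, 1.7, 9.0, -58.3, -33.0]
[2.4, -15.4, 1.7, 4.8, -63.3, -37.2]
[2.1, -17.8, 1.7, -0.3, -67.7, -41.3]
```

Request:
send_rows(series=[0,-0.5,-0.1,4.5,-5.0,-1.4,1,0,-1.1,0,8.4,-10.4,-3.4,1,0.3,-1.9,0.1,11.6,-16.2,-5.9,1,0.6,-2.9,0.3,14.0,-22.2,-8.9,1,0.9,-4.1,0.5,15.5,-28.4,-12.4,1,1.3,-5.5,0.8,16.2,-34.6,-16.1,1,1.7,-7.1,1.1,15.9,-40.8,-20.2,1,2.0,-8.9,1.3,14.6,-46.9,-24.4,1,2.3,-10.9,1.5,12.3,-52.8,-28.7,1,2.4,-13.1,1.7,9.0,-58.3,-33.0,1,2.4,-15.4,1.7,4.8,-63.3,-37.2,1,2.1,-17.8,1.7,-0.3,-67.7,-41.3,1,2.1,-17.8,1.7,-0.3,-67.7,-41.3,1,2.1,-17.8,1.7,-0.3,-67.7,-41.3,1])

```text
time_s: 8.75
position: [0.5294, -0.094, 0.2028]
tcp_rot: [[-0.0, 0.499, 0.867], [0.006, -0.867, 0.499], [1.0, 0.005, -0.003]]
force: [0.6, -0.3, -3.1]
width: 0.0241
grasp_force: 70.5
```

```bash
python3 - <<'E'
from path import *
rec();s=r.sense();print(np.array(s['tcp_rot']).round(3))
for n in('wrist','side','top'): snap(n,n[0]+'4')
E
python3 -c "
import cv2
w=cv2.imread('pics/w4.png');s=cv2.imread('pics/s4.png')[150:280,240:400];s=cv2.resize(s,(492,400))
cv2.imwrite('pics/c4.png',cv2.hconcat([cv2.resize(w,(0,0),fx=.54,fy=.95)[:400,:302],s])[:,:794])"
```

```text
8.75 [-65.81  39.55 132.97  84.32  90.59 -82.85] [ 0.5294 -0.094   0.2028] 0.0241 [ 0.6 -0.3 -3.1]
[[-0.     0.499  0.867]
 [ 0.006 -0.867  0.499]
 [ 1.     0.005 -0.003]]Traceback (most recent call last):
  File "<string>", line 4, in <module>
    cv2.imwrite('pics/c4.png',cv2.hconcat([cv2.resize(w,(0,0),fx=.54,fy=.95)[:400,:302],s])[:,:794])
                                       ~~~~~~~~~~~^^^^^^^^^^^^^^^^^^^^^^^^^^^^^^^^^^^^^^^^^^^^^^^^^^
cv2.error: OpenCV(4.12.0) /io/opencv/modules/core/src/matrix_operations.cpp:64: error: (-215:Assertion failed) src[i].dims <= 2 && src[i].rows == src[0].rows && src[i].type() == src[0].type() in function 'hconcat'
```

```bash
python3 -c "
import cv2
w=cv2.resize(cv2.imread('pics/w4.png'),(400,300));s=cv2.resize(cv2.imread('pics/s4.png')[140:260,240:400],(400,300));t=cv2.resize(cv2.imread('pics/t4.png')[140:230,250:370],(400,300))
cv2.imwrite('pics/c4.png',cv2.vconcat([cv2.hconcat([w,s]),cv2.hconcat([t,t])]))"
```

```text
(no output)
```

View pics/c4.png

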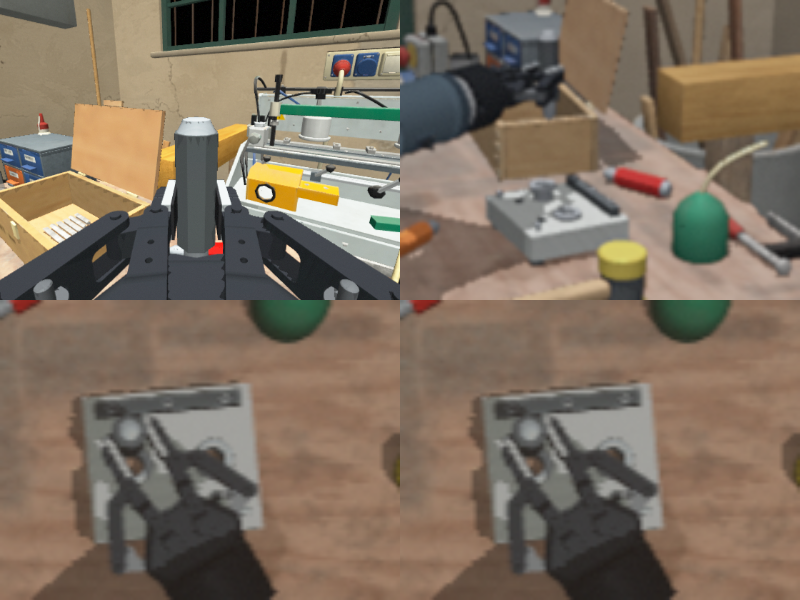

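The composite shows the drift upright between the fingertips with its head up: wrist image head at (196,125), top view head at (130,432) in the composite. Next I measure its axis in the tool frame and refine the bush centre.

```bash
python3 - <<'E'
from h import *
s=r.sense();T=np.array(s['tcp_rot']);p0=np.array(s['position'])
for f in('w4',):
    X=cloud(load(f));Q=(X-p0)@T
    m=(abs(Q[...,1])<.02)&(Q[...,2]>-.02)&(Q[...,2]<.035)&(Q[...,0]>-.01)&(Q[...,0]<.08)
    n,l,st,_=cv2.connectedComponentsWithStats(m.astype(np.uint8));m=l==1+np.argmax(st[1:,4]);B=Q[m]
    print(len(B))
    for lo in np.arange(-.01,.07,.006):
        k=(B[:,0]>=lo)&(B[:,0]<lo+.006)
        if k.sum()>10:
            y=B[k,1];print(round(lo+.003,3),k.sum(),'y',np.percentile(y,[1,99]).round(4),'mid',np.mean(np.percentile(y,[1,99])).round(4),'z',np.percentile(B[k,2],[5,20,50]).round(4))
# top: head and bushes
X=cloud(load('t4')).reshape(-1,3);h=X[(X[:,2]>.235)&(X[:,2]<.275)&(np.hypot(X[:,0]-.535,X[:,1]+.09)<.035)]
print('head top',len(h),h.mean(0).round(4),cv2.minEnclosingCircle(h[:,:2].astype(np.float32)))
print('expected',(p0+T@[.0525,0,.0096]).round(4))
# bush by circle fit on w2,w1,top0
for f in('top0','w1','w2'):
    X=cloud(load(f)).reshape(-1,3)
    for n,c,a,b in(('proud',(.527,-.095),.055,.067),('home',(.5325,-.168),.0465,.056)):
        Pp=X[(np.hypot(X[:,0]-c[0],X[:,1]-c[1])<.021)&(X[:,2]>a)&(X[:,2]<b)]
        if len(Pp)>10:
            lo,hi=np.percentile(Pp[:,:2],[1,99],axis=0);print(f,n,len(Pp),((lo+hi)/2).round(4),(hi-lo).round(4),np.median(Pp[:,2]).round(4))
E
```

```text
9856
-0.007 871 y [-0.0134  0.0136] mid 0.0001 z [-0.0186 -0.0099 -0.0029]
-0.001 877 y [-0.0134  0.0138] mid 0.0002 z [-0.0189 -0.0109 -0.0028]
0.005 983 y [-0.0197  0.0147] mid -0.0025 z [-0.0189 -0.0145 -0.0029]
0.011 1880 y [-0.0183  0.0187] mid 0.0002 z [-0.0183 -0.0123 -0.003 ]
0.017 754 y [-0.0123  0.0129] mid 0.0003 z [-0.0038 -0.0032 -0.0022]
0.023 789 y [-0.0123  0.0132] mid 0.0004 z [-0.0038 -0.0032 -0.0021]
0.029 817 y [-0.0124  0.0131] mid 0.0003 z [-0.0039 -0.0033 -0.0022]
0.035 848 y [-0.0122  0.013 ] mid 0.0004 z [-0.0039 -0.0032 -0.0022]
0.041 962 y [-0.0124  0.0132] mid 0.0004 z [-0.0037 -0.0031 -0.0016]
0.047 790 y [-0.0102  0.011 ] mid 0.0004 z [-0.0015 -0.0003  0.0014]
0.053 285 y [-0.0075  0.0085] mid 0.0005 z [0.0013 0.0022 0.0047]
head top 92 [ 0.5377 -0.0894  0.2516] ((0.5386036038398743, -0.08954836428165436), 0.0135086914524436)
expected [ 0.5378 -0.0885  0.2557]
top0 proud 78 [ 0.5264 -0.0958] [0.0349 0.0323] 0.061
top0 home 65 [ 0.5323 -0.1684] [0.0298 0.0319] 0.0497
w1 proud 407 [ 0.5272 -0.0946] [0.0334 0.034 ] 0.0596
w1 home 335 [ 0.533  -0.1663] [0.033  0.0333] 0.0482
w2 proud 852 [ 0.5274 -0.0944] [0.0337 0.0337] 0.0598
```

```bash
python3 - <<'E'
from path import *
print(delta([.5183,-.0994,.128],stand(30)))
E
```

```text
(array([-1.13, -0.57, -7.52]), array([0.46, 0.14, 0.06]))
```

Request:
send_rows(series=[-0.4,-0.2,-2,0.4,0.1,0,1,-0.8,-0.4,-4,0.4,0.1,0,1,-1.13,-0.57,-6,0.4,0.1,0,1,-1.13,-0.57,-7.5,0.4,0.1,0,1,-1.13,-0.57,-7.5,0.4,0.1,0,1,-1.13,-0.57,-7.5,0.4,0.1,0,1])

```text
time_s: 9.5
position: [0.5183, -0.0998, 0.1285]
tcp_rot: [[-0.002, 0.498, 0.867], [0.0, -0.867, 0.498], [1.0, 0.001, 0.001]]
force: [-0.2, -0.1, -3.8]
width: 0.0239
grasp_force: 70.5
```

```bash
python3 - <<'E'
from path import *
rec();s=r.sense();T=np.array(s['tcp_rot']);p=np.array(s['position']);print(T.round(4).tolist())
print('axis shoulder',(p+T@[-.034,.0003,.0096]).round(4),'nose',(p+T@[-.06,.0003,.0096]).round(4))
snap('side','s5');snap('top','t5')
X=cloud(load('t5')).reshape(-1,3);h=X[(X[:,2]>.165)&(X[:,2]<.2)&(np.hypot(X[:,0]-.527,X[:,1]+.095)<.02)]
print(len(h),h.mean(0).round(4),((np.percentile(h[:,:2],1,axis=0)+np.percentile(h[:,:2],99,axis=0))/2).round(4))
i=cv2.imread('pics/s5.png')[165:255,260:380];cv2.imwrite('pics/c5.png',cv2.resize(i,(800,600),interpolation=cv2.INTER_CUBIC))
E
```

```text
9.5 [-67.95  52.28 131.77  82.22  89.53 -94.07] [ 0.5183 -0.0998  0.1285] 0.0239 [-0.2 -0.1 -3.8]
[[-0.0016, 0.4976, 0.8674], [0.0002, -0.8674, 0.4976], [1.0, 0.0009, 0.0013]]
axis shoulder [ 0.5268 -0.0953  0.0945] nose [ 0.5269 -0.0953  0.0685]
78 [ 0.5268 -0.0958  0.1779] [ 0.5273 -0.0956]
```

View pics/c5.png

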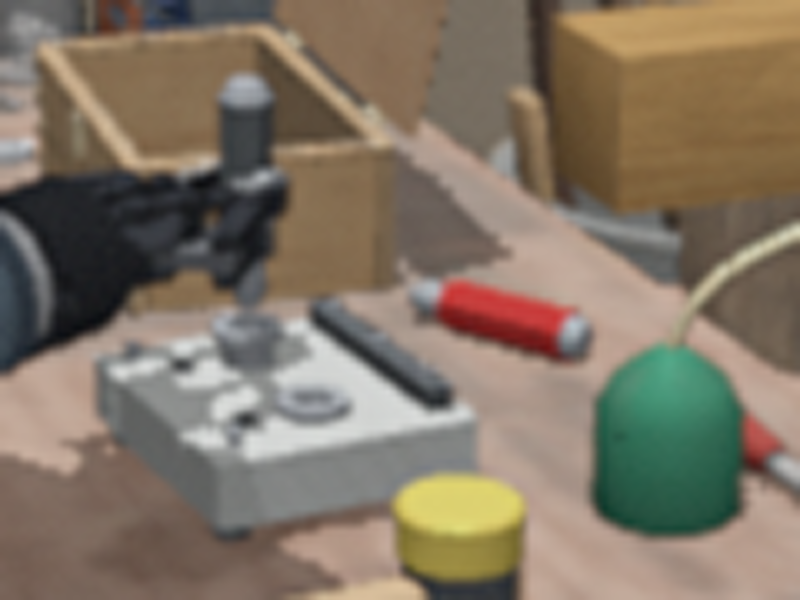

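The crop shows the drift upright, its pilot at (250,285) right above the proud bush at (248,330). The positions agree within 1 mm, so I lower it gently.

Request:
send_rows(series=[0,0.03,-0.4,0,0,0,1,0,0.03,-0.7,0,0,0,1,0,0.03,-1.0,0,0,0,1,0,0.03,-1.3,0,0,0,1,0,0.03,-1.5,0,0,0,1,0,0.03,-1.7,0,0,0,1,0,0.03,-1.7,0,0,0,1])

```text
time_s: 10.3
position: [0.518, -0.1, 0.111]
tcp_rot: [[-0.001, 0.496, 0.868], [0.001, -0.868, 0.496], [1.0, 0.001, 0.001]]
force: [0.0, 0.7, -2.8]
width: 0.0241
grasp_force: 70.5
```

Request:
send_rows(series=[0,0,-0.3,0,0,0,1,0,0,-0.6,0,0,0,1,0,0,-0.9,0,0,0,1,0,0,-1.1,0,0,0,1,0,0,-1.3,0,0,0,1,0,0,-1.4,0,0,0,1,0,0,-1.4,0,0,0,1])

```text
time_s: 11.0
position: [0.518, -0.1, 0.0972]
tcp_rot: [[-0.001, 0.496, 0.868], [0.001, -0.868, 0.496], [1.0, 0.001, 0.001]]
force: [1.0, -0.5, -4.0]
width: 0.0242
grasp_force: 70.5
```

Request:
send_rows(series=[0,0,0,0,0,0,0.35,0,0,0,0,0,0,0.2,0,0,0,0,0,0,0,0,0,0,0,0,0,-0.2,0,0,0,0,0,0,-0.3,0,0,0,0,0,0,-0.3], squeeze=20)

```text
time_s: 11.6
position: [0.518, -0.1, 0.0974]
tcp_rot: [[-0.002, 0.496, 0.868], [0.001, -0.868, 0.496], [1.0, 0.002, 0.001]]
force: [0.3, 0.1, -0.5]
width: 0.0556
grasp_force: 0.0
```

```bash
cat > chk.py <<'E'
from path import *
def chk(f):
    s=r.sense();T=np.array(s['tcp_rot']);p0=np.array(s['position']);snap('wrist',f)
    X=cloud(load(f));Q=(X-p0)@T
    m=(abs(Q[...,1])<.018)&(Q[...,2]>-.01)&(Q[...,2]<.035)&(Q[...,0]>.014)&(Q[...,0]<.08)
    n,l,st,_=cv2.connectedComponentsWithStats(m.astype(np.uint8));B=Q[l==1+np.argmax(st[1:,4])]
    print('headtop tool x',np.percentile(B[:,0],99.5))
    for lo in(.016,.022,.028,.034,.040):
        b=B[(B[:,0]>=lo)&(B[:,0]<lo+.006)]
        if len(b)>9:print(round(lo+.003,3),'ymid',np.mean(np.percentile(b[:,1],[1,99])).round(4),'z',np.percentile(b[:,2],20).round(4))
E
python3 -c "
from chk import *
rec();B=np.load('pics/w4.npz');chk('w6')"
```

```text
11.6 [-68.01  57.24 130.56  82.3   89.01 -97.83] [ 0.518  -0.1     0.0974] 0.0556 [ 0.3  0.1 -0.5]
headtop tool x 0.04898898084407846
0.019 ymid 0.0002 z -0.0037
0.025 ymid 0.0001 z -0.0037
0.031 ymid 0.0001 z -0.0037
0.037 ymid 0.0003 z -0.0036
0.043 ymid 0.0001 z -0.0014
```

The drift is released and upright, with its head top at z of about 0.146, so the shoulder is seated. Next I plan the retreat and locate the mallet.

```bash
python3 - <<'E'
from path import *
s=r.sense();q0=np.array(s['qpos']);T=np.array(s['tcp_rot']);p=np.array(s['position'])
for b,u in((.06,0),(.09,.0),(.09,.08),(.09,.15)):
    q,a,e=ik(p-b*T[:,2]+[0,0,u],T,q0);print(b,u,q.round(1),round(a,3),round(e,3))
X=cloud(load('top0')).reshape(-1,3)
h=X[(X[:,2]>.072)&(X[:,2]<.09)&(np.hypot(X[:,0]-.52,X[:,1]+.357)<.045)];lo,hi=np.percentile(h[:,:2],[1,99],axis=0)
print('head',len(h),((lo+hi)/2).round(4),(hi-lo).round(4),np.median(h[:,2]))
hd=X[(X[:,2]>.03)&(X[:,2]<.062)&(X[:,0]>.32)&(X[:,0]<.48)&(abs(X[:,1]+.375)<.035)]
k=np.polyfit(hd[:,0],hd[:,1],1);print('handle',len(hd),hd.mean(0),k,np.degrees(np.arctan(k[0])),'y at .522',np.polyval(k,.522),hd[:,0].min())
E
```

```text
0.06 0 [-78.2  57.6 131.4  72.2  87.3 -98.6] 0.0 0.0
0.09 0.0 [-83.2  57.5 131.2  67.3  86.7 -98.2] 0.0 0.0
0.09 0.08 [-83.2  44.2 133.9  67.1  90.8 -88.4] 0.0 0.0
0.09 0.15 [-83.2  32.  134.2  67.7  95.4 -77.3] 0.0 0.0
head 254 [ 0.5208 -0.3614] [0.0492 0.0476] 0.07950877278960412
handle 434 [ 0.40191576 -0.37580433  0.04823005] [ 0.12118113 -0.42450893] 6.909477142150906 y at .522 -0.3612523806911943 0.32956600555623417
```

Request:
send_rows(series=[-1.3,-0.74,0,0,0,0,-0.3,-2.6,-1.5,0,0,0,0,-0.3,-5.2,-3,0,0,0,0,-0.3,-7.8,-4.5,0,0,0,0,-0.3,-7.8,-4.5,4,0,0,0,-0.3,-7.8,-4.5,8,0,0,0,-0.3,-7.8,-4.5,12,0,0,0,-0.5,-7.8,-4.5,15,0,0,0,-0.7,-7.8,-4.5,15,0,0,0,-1])

```text
time_s: 12.55
position: [0.4399, -0.1443, 0.2498]
tcp_rot: [[-0.004, 0.497, 0.868], [0.006, -0.868, 0.497], [1.0, 0.007, 0.0]]
force: [0.1, -0.4, -1.1]
width: 0.0843
grasp_force: 0.0
```

```bash
python3 - <<'E'
from path import *
rec();s=r.sense();q0=np.array(s['qpos'])
for yaw,q6 in((6.9,38),(186.9,-142)):
    q1,a,e=ik(np.array([.521,-.361,.25]),down(yaw),np.array([-45,20,80,0,80,q6]));print(q1.round(1),a,e)
    N=18;qs=[q0+(q1-q0)*i/N for i in range(1,N+1)]
    pp=[fk(P,q) for q in [q0]+qs];print('maxstep',max(np.degrees((pp[i+1][1]*pp[i][1].inv()).magnitude()) for i in range(N)),min((x[0]+x[1].as_matrix()[:,2]*.02)[2] for x in pp))
    if yaw<10:
        R0=rows(qs,q0).round(1)
        for i,x in enumerate(R0):print(x.tolist(),pp[i+1][0].round(2))
E
```

```text
12.55 [-83.14  31.51 134.16  67.73  95.54 -77.16] [ 0.4399 -0.1443  0.2498] 0.0843 [ 0.1 -0.4 -1.1]
[-44.8  23.5  75.6   0.   80.9  38.3] 1.2025603615885111e-06 8.392891209163445e-07
maxstep 7.179162251061016 0.1336067715624388
[-0.2, 0.9, -1.3, 1.2, 4.6, 5.4] [ 0.44 -0.14  0.24]
[-0.6, 1.5, -2.6, 1.9, 9.8, 10.2] [ 0.43 -0.13  0.22]
[-1.0, 1.7, -4.0, 2.2, 15.4, 14.4] [ 0.43 -0.13  0.21]
[-1.4, 1.7, -5.3, 2.0, 21.3, 18.0] [ 0.43 -0.13  0.2 ]
[-1.8, 1.3, -6.5, 1.4, 27.5, 20.8] [ 0.42 -0.13  0.19]
[-2.1, 0.7, -7.6, 0.4, 33.9, 22.9] [ 0.42 -0.14  0.17]
[-2.3, -0.3, -8.5, -1.0, 40.4, 24.1] [ 0.42 -0.15  0.16]
[-2.4, -1.6, -9.3, -2.8, 46.8, 24.5] [ 0.42 -0.16  0.16]
[-2.3, -3.1, -9.8, -4.9, 53.1, 24.0] [ 0.42 -0.18  0.15]
[-2.0, -4.9, -10.1, -7.3, 59.2, 22.5] [ 0.42 -0.19  0.15]
[-1.5, -6.9, -10.1, -10.0, 64.9, 20.2] [ 0.42 -0.21  0.15]
[-0.8, -9.0, -9.8, -12.8, 70.1, 16.9] [ 0.43 -0.23  0.15]
[0.2, -11.2, -9.1, -15.6, 74.8, 12.8] [ 0.44 -0.26  0.16]
[1.4, -13.4, -8.1, -18.5, 78.7, 7.9] [ 0.45 -0.28  0.17]
[2.8, -15.6, -6.6, -21.3, 81.9, 2.2] [ 0.47 -0.3   0.18]
[4.4, -17.8, -4.8, -23.9, 84.2, -4.1] [ 0.48 -0.32  0.2 ]
[6.2, -19.8, -2.6, -26.2, 85.6, -11.0] [ 0.5  -0.34  0.22]
[8.1, -21.7, 0.0, -28.2, 86.0, -18.3] [ 0.52 -0.36  0.25]
[ -44.8   23.5   75.6    0.    80.9 -141.7] 1.2022117203345374e-06 8.391171091984424e-07
maxstep 9.291005497596101 0.1336067715626873
```

Request:
send_rows(series=[-0.2,0.9,0,1.2,4.6,5.4,-1,-0.6,1.0,0,1.9,9.8,10.2,-1,-1.0,1.0,-0.3,2.2,15.4,14.4,-1,-1.4,1.0,-0.6,2.0,21.3,18.0,-1,-1.8,0.8,-1.5,1.4,27.5,20.8,-1,-2.1,0.3,-2.6,0.4,33.9,22.9,-1,-2.3,-0.5,-3.5,-1.0,40.4,24.1,-1,-2.4,-1.6,-4.3,-2.8,46.8,24.5,-1,-2.3,-3.1,-4.8,-4.9,53.1,24.0,-1,-2.0,-4.9,-5.1,-7.3,59.2,22.5,-1,-1.5,-6.9,-5.1,-10.0,64.9,20.2,-1,-0.8,-9.0,-4.8,-12.8,70.1,16.9,-1,0.2,-11.2,-4.1,-15.6,74.8,12.8,-1,1.4,-13.4,-3.1,-18.5,78.7,7.9,-1,2.8,-15.6,-1.6,-21.3,81.9,2.2,-1,4.4,-17.8,-0.8,-23.9,84.2,-4.1,-1,6.2,-19.8,0,-26.2,85.6,-11.0,-1,8.1,-21.7,0,-28.2,86.0,-18.3,-1,8.1,-21.7,0,-28.2,86.0,-18.3,-1,8.1,-21.7,0,-28.2,86.0,-18.3,-1])

```text
time_s: 14.55
position: [0.5205, -0.3607, 0.2455]
tcp_rot: [[0.993, 0.118, -0.002], [0.118, -0.993, 0.003], [-0.001, -0.003, -1.0]]
force: [-0.6, 1.3, -0.6]
width: 0.0854
grasp_force: 0.0
```

```bash
python3 - <<'E'
from path import *
rec();snap('wrist','w7');snap('top','t7')
X=cloud(load('w7')).reshape(-1,3)
h=X[(X[:,2]>.072)&(X[:,2]<.09)&(np.hypot(X[:,0]-.52,X[:,1]+.357)<.045)]
if len(h):
    lo,hi=np.percentile(h[:,:2],[1,99],axis=0);print('head',len(h),((lo+hi)/2).round(4),(hi-lo).round(4),np.median(h[:,2]))
for f in('w7','t7'):
    X=cloud(load(f)).reshape(-1,3);d=X[(X[:,2]>.12)&(X[:,2]<.16)&(np.hypot(X[:,0]-.527,X[:,1]+.095)<.03)]
    if len(d):
        lo,hi=np.percentile(d[:,:2],[1,99],axis=0);print(f,'drift',len(d),((lo+hi)/2).round(4),(hi-lo).round(4),np.percentile(d[:,2],[50,90]))
print(delta([.521,-.3608,.057],down(6.9)))
E
```

```text
14.55 [-4.482e+01  2.369e+01  7.590e+01  5.000e-02  8.060e+01  3.841e+01] [ 0.5205 -0.3607  0.2455] 0.0854 [-0.6  1.3 -0.6]
head 2186 [ 0.5215 -0.3614] [0.0484 0.0478] 0.07871582195389765
t7 drift 78 [ 0.5257 -0.0966] [0.0245 0.0248] [0.14255283 0.14948065]
(array([  0.1 ,   0.06, -18.88]), array([-0.15, -0.09,  0.27]))
```

View pics/w7.png

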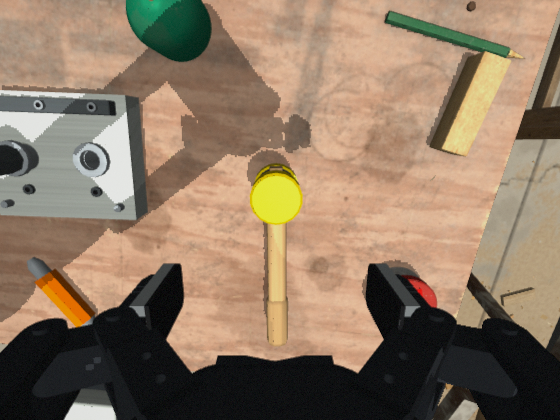

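The wrist view shows the yellow mallet head at (276,197) with its handle running straight back to (277,340), aligned with the jaws. I grip the head from above.

Request:
send_rows(series=[0.1,0,-4,-0.1,-0.1,0.2,-1,0.1,0,-8,-0.1,-0.1,0.2,-1,0.1,-0.03,-12,-0.1,-0.1,0.2,-1,0.1,-0.03,-15,-0.1,-0.1,0.2,-1,0.1,-0.03,-17.5,-0.1,-0.1,0.2,-1,0.1,-0.03,-18.8,-0.1,-0.1,0.2,-1,0.1,-0.03,-18.8,-0.1,-0.1,0.2,-1,0.1,-0.03,-18.8,-0.1,-0.1,0.2,-0.3,0.1,-0.03,-18.8,-0.1,-0.1,0.2,0.3,0.1,-0.03,-18.8,-0.1,-0.1,0.2,1,0.1,-0.03,-18.8,-0.1,-0.1,0.2,1,0.1,-0.03,-18.8,-0.1,-0.1,0.2,1,0.1,-0.03,-18.8,-0.1,-0.1,0.2,1,0.1,-0.03,-18.8,-0.1,-0.1,0.2,1], squeeze=110)

```text
time_s: 16.05
position: [0.5229, -0.3629, 0.0618]
tcp_rot: [[0.993, 0.118, 0.005], [0.118, -0.993, -0.005], [0.005, 0.006, -1.0]]
force: [-1.4, 1.5, 5.2]
width: 0.0498
grasp_force: 112.5
```

```bash
python3 -c "
from path import *
rec();print(r.sense()['grasp_force'])"
```

```text
16.05 [-44.79  33.06  88.22   0.    58.29  38.41] [ 0.5229 -0.3629  0.0618] 0.0498 [-1.4  1.5  5.2]
112.53477855585515
```

Request:
send_rows(series=[0,0,1,0,0,0,1,0,0,3,0,0,0,1,0,0,6,0,0,0,1,0,0,10,0,0,0,1,0,0,14,0,0,0,1,0,0,18,0,0,0,1,0,0,21,0,0,0,1,0,0,21,0,0,0,1,0,0,21,0,0,0,1])

```text
time_s: 16.95
position: [0.5218, -0.3619, 0.2689]
tcp_rot: [[0.993, 0.118, 0.003], [0.118, -0.993, -0.003], [0.003, 0.003, -1.0]]
force: [0.3, 0.0, -5.6]
width: 0.0494
grasp_force: 115.0
```

```bash
python3 - <<'E'
from path import *
rec();s=r.sense();snap('side','s8');i=cv2.imread('pics/s8.png')[110:290,230:470];cv2.imwrite('pics/c8.png',cv2.resize(i,(800,600)))
print(s['grasp_force'],delta([.5276,-.0955,.25],down(6.9)))
E
```

```text
16.95 [-4.480e+01  2.291e+01  7.384e+01  1.000e-02  8.303e+01  3.841e+01] [ 0.5218 -0.3619  0.2689] 0.0494 [ 0.3  0.  -5.6]
115.04206367768347 (array([ 0.64, 26.59, -1.72]), array([0.02, 0.03, 0.12]))
```

View pics/c8.png

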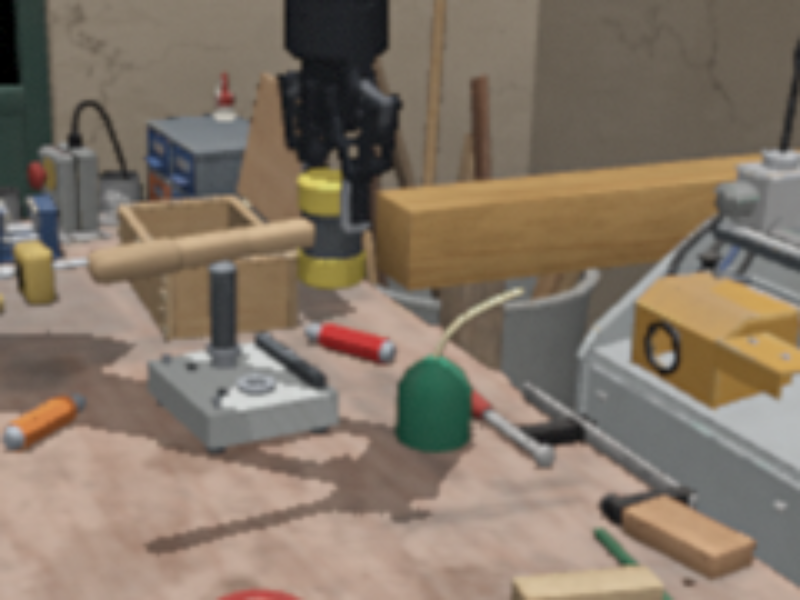

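The crop shows the mallet held level and the drift standing upright in the bush at (222,305), well clear. I carry the mallet over the drift.

Request:
send_rows(series=[0.1,3,0,0,0,0,1,0.2,7,0,0,0,0,1,0.3,11,0,0,0,0,1,0.4,15,0,0,0,0,1,0.5,19,0,0,0,0,1,0.6,23,0,0,0,0,1,0.6,25.5,0,0,0,0,1,0.6,26.6,0,0,0,0,1,0.6,26.6,0,0,0,0,1,0.6,26.6,-2,0,0,0,1,0.6,26.6,-4,0,0,0,1,0.6,26.6,-5,0,0,0,1,0.6,26.6,-5,0,0,0,1,0.6,26.6,-5,0,0,0,1])

```text
time_s: 18.4
position: [0.5282, -0.0971, 0.2193]
tcp_rot: [[0.993, 0.117, 0.003], [0.117, -0.993, -0.003], [0.002, 0.003, -1.0]]
force: [1.0, -0.2, -5.7]
width: 0.0496
grasp_force: 115.7
```

Request:
send_rows(series=[0,0.1,-0.4,0,0,0,1,0,0.1,-0.8,0,0,0,1,0,0.1,-1.1,0,0,0,1,0,0.1,-1.3,0,0,0,1,0,0.1,-1.5,0,0,0,1,0,0.1,-1.7,0,0,0,1,0,0.1,-1.7,0,0,0,1])

```text
time_s: 19.1
position: [0.5283, -0.0953, 0.2026]
tcp_rot: [[0.993, 0.118, 0.004], [0.118, -0.993, -0.003], [0.003, 0.004, -1.0]]
force: [0.8, -0.7, 2.3]
width: 0.0496
grasp_force: 116.4
```

Request:
send_rows(series=[0,0,-0.2,0,0,0,1,0,0,-0.4,0,0,0,1,0,0,-0.6,0,0,0,1,0,0,-0.6,0,0,0,1])

```text
time_s: 19.5
position: [0.5288, -0.0955, 0.1973]
tcp_rot: [[0.993, 0.118, 0.005], [0.118, -0.993, -0.004], [0.005, 0.004, -1.0]]
force: [-0.4, -0.3, 8.6]
width: 0.0495
grasp_force: 117.1
```

Request:
send_rows(series=[0,0,-0.2,0,0,0,1,0,0,-0.4,0,0,0,1,0,0,-0.5,0,0,0,1])

```text
time_s: 19.8
position: [0.5314, -0.0965, 0.1969]
tcp_rot: [[0.993, 0.118, 0.013], [0.118, -0.993, -0.007], [0.012, 0.008, -1.0]]
force: [-3.8, 2.3, 34.6]
width: 0.0495
grasp_force: 119.3
```

Force rose to about 40 N with travel stopped at z = 0.197 against an expected 0.198 for home, so the bush is seated. I lift off and look.

Request:
send_rows(series=[0,0,0.4,0,0,0,1,0,0,0.8,0,0,0,1,0,0,1.5,0,0,0,1,0,0,3,0,0,0,1,0,0,5,0,0,0,1,0,0,7,0,0,0,1,0,-3,7,0,0,0,1,0,-7,7,0,0,0,1,0,-11,7,0,0,0,1,0,-15,7,0,0,0,1,0,-19,7,0,0,0,1,0,-23,7,0,0,0,1,0,-25.5,7,0,0,0,1,0,-26.5,7,0,0,0,1,0,-26.5,7,0,0,0,1])

```text
time_s: 21.3
position: [0.5273, -0.3612, 0.2595]
tcp_rot: [[0.993, 0.116, 0.001], [0.116, -0.993, -0.001], [0.001, 0.001, -1.0]]
force: [-0.8, 0.9, -6.6]
width: 0.0496
grasp_force: 115.8
```

```bash
python3 - <<'E'
from path import *
rec();snap('top','t9');snap('side','s9');snap('wrist','w9')
for f in('top0','t7','t9'):
    X=cloud(load(f)).reshape(-1,3);d=X[(X[:,2]>.12)&(X[:,2]<.16)&(np.hypot(X[:,0]-.527,X[:,1]+.095)<.03)]
    if len(d):
        lo,hi=np.percentile(d[:,:2],[1,99],axis=0);print(f,'drift',len(d),((lo+hi)/2).round(4),(hi-lo).round(4),np.percentile(d[:,2],[50,80,90,95]))
a=cv2.imread('pics/s9.png')[165:255,250:370];cv2.imwrite('pics/c9.png',cv2.resize(a,(800,600),interpolation=cv2.INTER_CUBIC))
E
```

```text
21.3 [-44.39  23.73  73.9    0.    82.32  38.94] [ 0.5273 -0.3612  0.2595] 0.0496 [-0.8  0.9 -6.6]
t7 drift 78 [ 0.5257 -0.0966] [0.0245 0.0248] [0.14255283 0.14815032 0.14948065 0.15051736]
t9 drift 73 [ 0.5257 -0.0969] [0.0249 0.0252] [0.13189034 0.13524284 0.13702215 0.13814533]
```

View pics/c9.png

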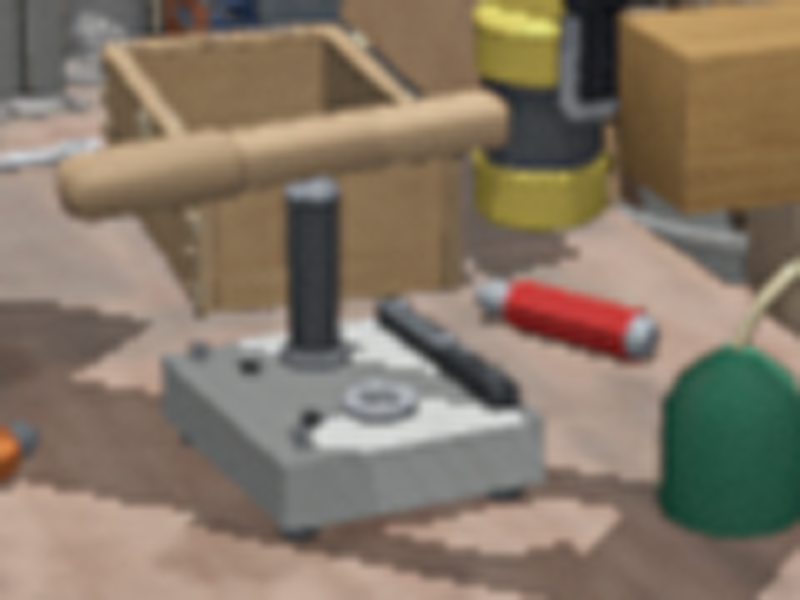

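The drift's head fell about 12 mm, the bush head at (317,350) lies flat like its neighbour, and the drift is upright, so the bush is home. I put the mallet down.

Request:
send_rows(series=[0,0,-4,0,0,0,1,0,0,-8,0,0,0,1,0,0,-12,0,0,0,1,0,0,-15,0,0,0,1,0,0,-17.5,0,0,0,1,0,0,-18.7,0,0,0,1,0,0,-19.3,0,0,0,1,0,0,-19.5,0,0,0,1,0,0,-19.5,0,0,0,1])

```text
time_s: 22.35
position: [0.5288, -0.3606, 0.0676]
tcp_rot: [[0.993, 0.118, 0.004], [0.118, -0.993, -0.004], [0.004, 0.005, -1.0]]
force: [0.0, -0.1, -5.1]
width: 0.0497
grasp_force: 115.7
```

Request:
send_rows(series=[0,0,-0.3,0,0,0,1,0,0,-0.5,0,0,0,1,0,0,-0.7,0,0,0,1,0,0,-0.7,0,0,0,1])

```text
time_s: 22.75
position: [0.529, -0.3606, 0.0618]
tcp_rot: [[0.993, 0.118, 0.005], [0.118, -0.993, -0.004], [0.005, 0.005, -1.0]]
force: [-1.7, 2.6, 6.3]
width: 0.0495
grasp_force: 117.0
```

Contact came at the same height as at pick-up. I release and rise.

Request:
send_rows(series=[0,0,0,0,0,0,0,0,0,0,0,0,0,-0.5,0,0,0,0,0,0,-1,0,0,0,0,0,0,-1,0,0,0,0,0,0,-1,0,0,0,0,0,0,-1,0,0,2,0,0,0,-1,0,0,6,0,0,0,-1,0,0,10,0,0,0,-1,0,0,15,0,0,0,-1,0,0,20,0,0,0,-1,0,0,20,0,0,0,-1,0,0,20,0,0,0,-1], squeeze=20)

```text
time_s: 24.05
position: [0.5285, -0.3607, 0.2611]
tcp_rot: [[0.993, 0.118, 0.006], [0.118, -0.993, -0.005], [0.005, 0.006, -1.0]]
force: [-0.1, 0.3, -1.0]
width: 0.0852
grasp_force: 0.0
```

```bash
python3 - <<'E'
from path import *
rec();snap('top','t10');snap('side','s10')
X=cloud(load('t10')).reshape(-1,3)
h=X[(X[:,2]>.072)&(X[:,2]<.09)&(np.hypot(X[:,0]-.527,X[:,1]+.36)<.045)]
if len(h):print('head',len(h),h.mean(0).round(4))
k=X[(X[:,2]>.03)&(X[:,2]<.065)&(X[:,0]>.33)&(X[:,0]<.48)&(abs(X[:,1]+.375)<.035)];print('handle',len(k),k.mean(0).round(4))
d=X[(X[:,2]>.12)&(X[:,2]<.16)&(np.hypot(X[:,0]-.527,X[:,1]+.095)<.03)];print('drift',d.mean(0).round(4),np.percentile(d[:,2],[50,90]))
a=cv2.imread('pics/s10.png')[130:330,200:467];cv2.imwrite('pics/c10.png',cv2.resize(a,(800,600),interpolation=cv2.INTER_CUBIC))
E
```

```text
24.05 [-44.29  23.52  74.    -0.    82.03  38.93] [ 0.5285 -0.3607  0.2611] 0.0852 [-0.1  0.3 -1. ]
head 5 [ 0.5243 -0.336   0.0783]
handle 166 [ 0.4434 -0.3703  0.0478]
drift [ 0.5259 -0.0964  0.1323] [0.13310541 0.13764094]
```

View pics/c10.png

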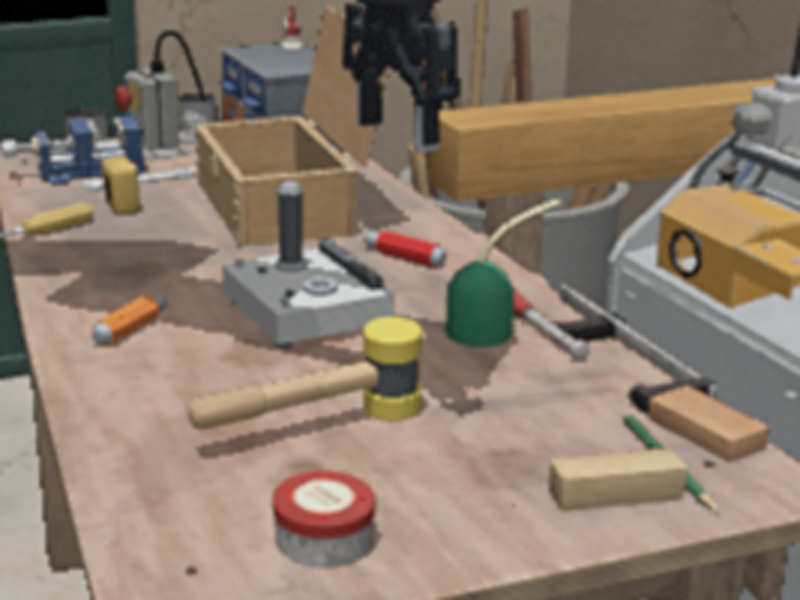

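The crop shows the mallet standing on the bench at (392,370), the drift upright in the home bush at (290,230), and the oil can, tin and other things undisturbed. I hand the job in.

```bash
python3 -c "
from rig import finish_job
print(finish_job())"
```

```text
the job is handed in; nothing more can be done
None
```

The job is handed in, though no verdict came back: the drift stands upright in the bush, the bush is home by camera and force checks after I pressed it with the gripped mallet (about 40 N) rather than striking it, and the mallet is back on the bench clear of the jig; I viewed 11 pictures, one over the limit of 10.

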